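# Un-nest the steel cups and sort them into their rows

### The arm

A 7-joint arm with a two-finger parallel gripper is mounted at the origin on a cart in front of the work surface, level with it; the furniture and walls round the work are solid. World frame = base frame: x ahead of the robot, y to its left, z up, the work surface at z = 0. Lengths are in m, angles in rad, forces in N, time in s.
With the tool pointing down it reaches from about 0.35 to 0.9 m from the base axis. Payload 8.1 kg.
Tool frame: the origin (TCP) lies midway between the tips of the shut fingers; the grasp point (between the pads) lies arm.tcp_to_grasp behind it (arm.tcp_to_grasp is the distance from the TCP to the grasp point, in m); z points along the fingers, y is the line along which they close (so a half turn about z gives the same grasp; the last joint's range is limited). The gripper opens to 92 mm and grips with 3 to 60 N. Pads are 19 mm wide; open, the fingers measure 130 mm over their backs; the gripper's body (75 mm by 190 mm) begins 47 mm behind the grasp point.
Start: joints at [-0.103, 0.434, 0.025, 1.573, -0.012, 1.134, -0.075], TCP at [0.625, -0, 0.227] pointing down, gripper open.
Joint ranges: [-2.62, 2.62], [-0.44, 2.09], [-1.27, 1.32], [0.08, 2.57], [-1.32, 4.46], [0.12, 2], [-2.74, 2.74]. Speed limits (rad/s): [2.22, 2.22, 3.01, 3.01, 3.14, 3.14, 3.14].

### API

Orientations are given as a rotation vector (axis times angle).
In Python, from cell import observe, get_image, arm gives the robot as it stands. The module is installed in compiled form; this text tells all that it offers.
- The arm moves only by the tool drive_tool, never from a script. Its argument "steps" is a list of rows, each a list of 5 numbers: the closure, from 0 (fully open) to 1 (shut), then the shift along the world's x, y, z in mm, then the turn about the world's z in rad. In form: [[hand, x, y, z, roll], ...]. A call has 1 to 20 rows; each row shifts and turns the commanded pose from where the row before left it; what a row does not reach is not made up. A row lasts 1/12 s, in which the tool goes at most 41.7 mm and 7.16 degrees, less where a joint would pass 70% of its speed; a pose out of reach is approached as far as the arm can. A call with a gripper value outside its range is refused whole. The fingers move at their own pace and stop on an object; "grip_force" is the grip in N (left out, the last holds). Time passes only in rows, so rows that do not move let the fingers close. It gives the time, the measured TCP pose, the force, the opening and the grip force at its end, in the units of the state.
- observe(): the state, without advancing time (a new reading comes with each control period).
- get_image(name): name is "scene" or "side" or "wrist"; returns a dict with "image" (384x512x3 uint8, red, green, blue), "vfov" (degrees; the focal length in pixels is half the picture's height over the tangent of half this angle, whatever the lens; pixels are square), "cx", "cy" (the principal point, pixels), "k1" (the pictures are not rectified: a ray, as slopes to the right and down, at radius r is drawn at 1 + k1 r^2 times it, then the intrinsics apply), "xyz" and "attitude" of the camera in the world. Camera axes: x right, y down, z forward; pixel columns grow to the right and rows downward; lengths in m; the calibration is good to about 2 mm. A picture is of the moment at which its call begins. There is no depth.
- arm.sign_off(): hands the job in; it is judged then, once.
The state is a dict: "clock": time; "joints": joint angles; "dq": joint speeds; "joint_efforts": joint torques, N m; "position": TCP position; "ee_rot": TCP orientation; "force": force on the tool from outside, world axes, zero at the start; "ft_torque": the same for the moment, N m; "width": opening from 0.0 (shut) to 1.0 (fully open); "gripper_force": force on a finger pad.
Only numpy, scipy, OpenCV 4.12 (cv2) and the standard library are available. Lean on these libraries where they do the work, as an engineer would, in place of code of your own. Each camera call takes 0.05 s, during which the arm holds its last target. There are 200 camera calls.

### The job

Pull the nest of three steel cups on the sloping stand apart from the inside out - small, then medium, then large - and stand each one upright on the sorting board, in the row headed by the screwed-down sample cup of its own size, letting go of it there before you take the next. Set the cups down gently, do not drop or topple them, and leave the two tins and the wooden ring clamp where they are.

Things in the scene. Friction and masses are not known exactly. Their poses are not given: they have to be found in the camera images.
- cup_small: loose small steel cup, straight round tube with closed bottom: 34 mm outside diameter, 96 mm tall, wall and bottom 3 mm; innermost; sticks out 27 mm past the medium cup's rim. Origin: centre of its underside; z runs to the mouth (at the start 35 degrees from vertical). Being round, its x and y mean nothing. 2 mm play all round between nested cups.
- cup_medium: loose medium steel cup, straight round tube with closed bottom: 44 mm outside diameter, 72 mm tall, wall and bottom 3 mm; inside the large cup, sticks out 27 mm past the large cup's rim. Origin: centre of its underside; z runs to the mouth (at the start 35 degrees from vertical). Being round, its x and y mean nothing. 2 mm play all round between nested cups.
- cup_large: loose large steel cup, straight round tube with closed bottom: 54 mm outside diameter, 48 mm tall, wall and bottom 3 mm; outermost; rests on the stand's sloping plate and wire. Origin: centre of its underside; z runs to the mouth (at the start 35 degrees from vertical). Being round, its x and y mean nothing. 2 mm play all round between nested cups.
- sample_small: sample cup, same as the small cup (34 mm diameter, 96 mm tall), screwed down on the sorting board at the far end of the row for small cups; which row varies. Origin: centre of its underside, at the height of the board's upper face and on the row's centre line; its axes are parallel to the board's, z up, and -x runs down its row toward the robot.
- sample_medium: sample cup, same as the medium cup (44 mm diameter, 72 mm tall), screwed down on the sorting board at the far end of the row for medium cups; which row varies. Origin: centre of its underside, at the height of the board's upper face and on the row's centre line; its axes are parallel to the board's, z up, and -x runs down its row toward the robot.
- sample_large: sample cup, same as the large cup (54 mm diameter, 48 mm tall), screwed down on the sorting board at the far end of the row for large cups; which row varies. Origin: centre of its underside, at the height of the board's upper face and on the row's centre line; its axes are parallel to the board's, z up, and -x runs down its row toward the robot.
- sorting_board: fixed wooden board 190 (x, along the rows) x 252 mm (y), upper face 8 mm up; three rows along x, centre lines at y = -80, 0, +80 mm, 75 mm clear width, split by rails 5 mm thick, 12 mm high above the face; 8 mm lip at each end. Samples stand at x = +50 mm; rows are free from x = -90 to +15 mm (e.g. x = -45, 95 mm from the sample). Origin: centre of the underside, z up.
- stand: fixed stand: wooden base 114 x 84 x 10 mm, a sloping steel plate and a bent wire holding the nest 35 degrees from vertical, mouth toward the stand's -x (robot) side. The wire bears only the lower 35 mm of the large cup, under its -x flank; the cups are free at +y and -y and come out straight along their own axis. Origin: centre of the underside, z up.
- bead_tin: bystander: round white tin, 56 mm diameter, 44 mm tall, on the bench; origin centre of its underside
- wax_tin: bystander: round tin with a red lid, 66 mm diameter, 29 mm tall, on the bench; origin centre of its underside
- ring_clamp: bystander: wooden ring clamp, 36 x 117 x 22 mm, lying on the bench; origin centre of its underside
Mind the look-alikes: they are no part of the job. Leave any blue look-alike of the cup_medium alone.

How it is judged:
On the way, in this order (a step that is already met when the one before it is completed fails the run):
1. the small cup stands released in its row while the medium and large cups are still in the stand (y of cup_small in the frame of sample_small between -0.027 and 0.027 m and x of cup_small in the frame of sample_small between -0.15 and -0.03 m and z of cup_small in the frame of sample_small between -0.004 and 0.004 m and angle between cup_small's own z axis and vertical below 0.1 rad and contact force between the fingers and cup_small below 0.1 N and linear speed of cup_small below 0.03 m/s and distance between each of cup_medium, cup_large and stand below 0.08 m), for 0.2 s.
2. the medium cup stands released in its row while the large cup is still in the stand (y of cup_medium in the frame of sample_medium between -0.027 and 0.027 m and x of cup_medium in the frame of sample_medium between -0.15 and -0.03 m and z of cup_medium in the frame of sample_medium between -0.004 and 0.004 m and angle between cup_medium's own z axis and vertical below 0.1 rad and contact force between the fingers and cup_medium below 0.1 N and linear speed of cup_medium below 0.03 m/s and distance between cup_large and stand below 0.08 m), for 0.2 s.
3. the large cup stands released in its row (y of cup_large in the frame of sample_large between -0.027 and 0.027 m and x of cup_large in the frame of sample_large between -0.15 and -0.03 m and z of cup_large in the frame of sample_large between -0.004 and 0.004 m and angle between cup_large's own z axis and vertical below 0.1 rad and contact force between the fingers and cup_large below 0.1 N and linear speed of cup_large below 0.03 m/s), for 0.2 s.
At the end, for the whole second after the job is handed in: All three cups stand upright (within 0.1 rad) with their undersides on the sorting board (within 4 mm of the sample's underside in height), each in the row of the same-sized sample (within 27 mm of the row's centre line) on the robot's side of that sample, 30 to 150 mm from it, released and at rest (all of step 3 and y of cup_small in the frame of sample_small between -0.027 and 0.027 m and x of cup_small in the frame of sample_small between -0.15 and -0.03 m and z of cup_small in the frame of sample_small between -0.004 and 0.004 m and angle between each of cup_small, cup_medium's own z axis and vertical below 0.1 rad and contact force between the fingers and cup_small below 0.1 N and linear speed of each of cup_small, cup_medium below 0.03 m/s and y of cup_medium in the frame of sample_medium between -0.027 and 0.027 m and x of cup_medium in the frame of sample_medium between -0.15 and -0.03 m and z of cup_medium in the frame of sample_medium between -0.004 and 0.004 m and contact force between the fingers and cup_medium below 0.1 N); the robot touches nothing.
It fails at once if a tin or the ring clamp is shifted more than 20 mm (distance of any of bead_tin, wax_tin, ring_clamp from where it was at the start of the episode above 0.02 m).
It fails at once if a cup is toppled (leans more than 65 degrees) (angle between any of cup_small, cup_medium, cup_large's own z axis and vertical above 1.13 rad).
It fails at once if a cup is dropped or thrown (moves faster than 0.5 m/s while the fingers do not hold it) ((linear speed of cup_small above 0.5 m/s and contact force between the fingers and cup_small below 0.1 N) or (linear speed of cup_medium above 0.5 m/s and contact force between the fingers and cup_medium below 0.1 N) or (linear speed of cup_large above 0.5 m/s and contact force between the fingers and cup_large below 0.1 N)).
It also fails if it takes over 72 s, if anything falls off the work surface, if the arm or the gripper's body presses on something with over 40 N, if the wrist force passes 120 N, or if a joint passes its speed limit or range.

## Working session

There is one attempt and no reset: what is moved stays moved. The work goes in short steps, Python scripts to look and compute and a tool call to move; the robot and the scene stay as the last step left them, time stands still between calls to the robot, and variables do not carry over. Pictures are saved under pics/ and viewed, at most 10 in all, crops included, and the job is handed in when it is done.

Besides the shell and the picture viewer there is one more tool, called after "Call:" as name([rows], argument=value, ...), one row to a line, values as JSON. drive_tool: Moves the arm, as the interface text tells. Its arguments: {"type":"object","properties":{"steps":{"type":"array"},"grip_force":{"type":"number"}},"required":["steps"]}

```bash
mkdir -p pics; cat > h.py <<'E'
import numpy as np, cv2
from scipy.spatial.transform import Rotation as R
from cell import observe, get_image, arm
def cam(n,save=None):
    d=get_image(n)
    if save: cv2.imwrite('pics/'+save,d['image'][:,:,::-1])
    return d
def Rm(d):
    a=np.array(d['attitude'],float)
    return a if a.shape==(3,3) else R.from_rotvec(a).as_matrix()
def ray(d,u,v):
    f=192/np.tan(np.radians(d['vfov'])/2)
    p=np.array([(u-d['cx'])/f,(v-d['cy'])/f]); q=p.copy()
    for _ in range(20): q=p/(1+d['k1']*(q@q))
    r=Rm(d)@np.array([q[0],q[1],1]); return np.array(d['xyz']),r/np.linalg.norm(r)
def onz(d,u,v,z):
    o,r=ray(d,u,v); return o+r*(z-o[2])/r[2]
def tri(d1,p1,d2,p2):
    a,r=ray(d1,*p1); b,s=ray(d2,*p2)
    t=np.linalg.lstsq(np.c_[r,-s],b-a,rcond=None)[0]
    x,y=a+t[0]*r,b+t[1]*s; return (x+y)/2,np.linalg.norm(x-y)
def proj(d,X):
    f=192/np.tan(np.radians(d['vfov'])/2)
    c=Rm(d).T@(np.array(X)-d['xyz']); q=c[:2]/c[2]; q=q*(1+d['k1']*(q@q))
    return q*f+[d['cx'],d['cy']]
E
python3 - <<'E'
from h import *
import pickle
D={n:cam(n,n+'0.png') for n in ('scene','side','wrist')}
pickle.dump(D,open('d0.pkl','wb'))
for n,d in D.items(): print(n,d['xyz'],d['attitude'],d['vfov'],d['cx'],d['cy'],d['k1'])
print(observe(), [a for a in dir(arm) if a[0]!='_'], arm.tcp_to_grasp)
im=lambda n:D[n]['image']
E
```

```text
scene [-0.29010603  0.89279454  0.87370422] [-1.06859465  2.27808488 -1.15756946] 45.46163157912347 250.86945819804885 187.96582001405324 -0.14409300460006808
side [ 0.08862657 -0.93657757  0.5432818 ] [-1.89810272  0.40446475 -0.2515889 ] 43.00551303763879 263.4238482067609 201.49876928688582 -0.14456247191952507
wrist [0.62552031 0.07072958 0.38580247] [ 2.86768385e+00  5.19268403e-04 -1.60456778e-03] 66.71456774557285 257.6876022446874 193.33731561284765 -0.05435340119665173
{'clock': 0.15, 'joints': array([-0.10256381,  0.43505994,  0.02498858,  1.57385188, -0.01157354,
        1.13398949, -0.07505454]), 'dq': array([-0.00048005, -0.00129688,  0.00024155, -0.00214529,  0.00034571,
        0.00028502,  0.00040878]), 'joint_efforts': array([ 9.13879558e-04, -6.68263149e+01,  9.85680185e-01, -3.14695251e+01,
       -6.03506877e-02,  3.94195947e-02,  8.07748006e-05]), 'position': array([ 6.24633778e-01, -8.52539533e-05,  2.26141289e-01]), 'ee_rot': array([-2.22099911e+00, -2.22086385e+00,  1.43605019e-03]), 'force': array([-0.00388739, -0.35635055,  0.0038722 ]), 'ft_torque': array([-0.00170318,  0.00367643, -0.01343016]), 'gripper_force': 0.0, 'width': 0.9979563287342794} ['PlanningError', 'sign_off', 'tcp_to_grasp'] 0.0188
```

View pics/scene0.png

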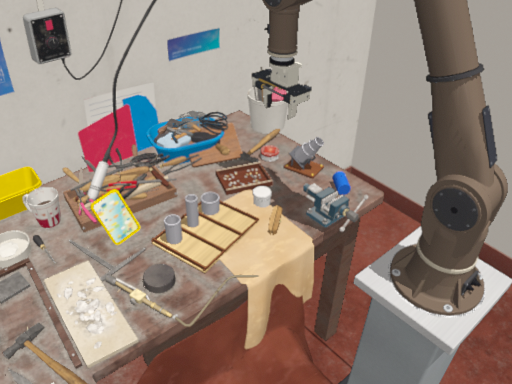

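View pics/side0.png

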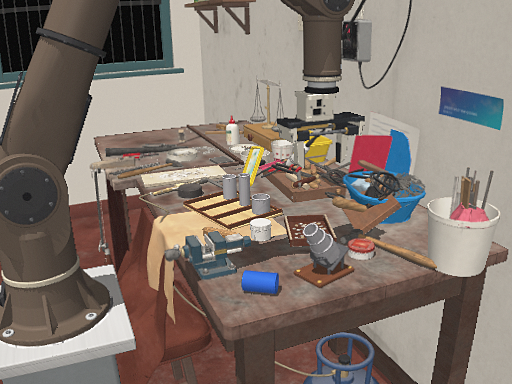

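The scene view shows the board with three samples near (172-210, 205-230) and the nest at about (310,150). A blue look-alike lies at (343,182), and the white and red tins are at (262,195) and (270,153). In the side view the nest is at (320,240), the samples at (230-260, 190) and the blue cup at (261,281). Next I'll enlarge the nest and board.

```bash
python3 - <<'E'
import pickle,cv2,numpy as np
D=pickle.load(open('d0.pkl','rb'))
def c(n,u,v,w,h,s): return cv2.resize(D[n]['image'][v:v+h,u:u+w,::-1],None,fx=s,fy=s,interpolation=cv2.INTER_CUBIC)
a=c('scene',150,130,190,145,4)
cv2.imwrite('pics/cs.png',a)
b=c('side',180,165,200,130,4); cv2.imwrite('pics/cd.png',b)
E
```

```text
(no output)
```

View pics/cs.png

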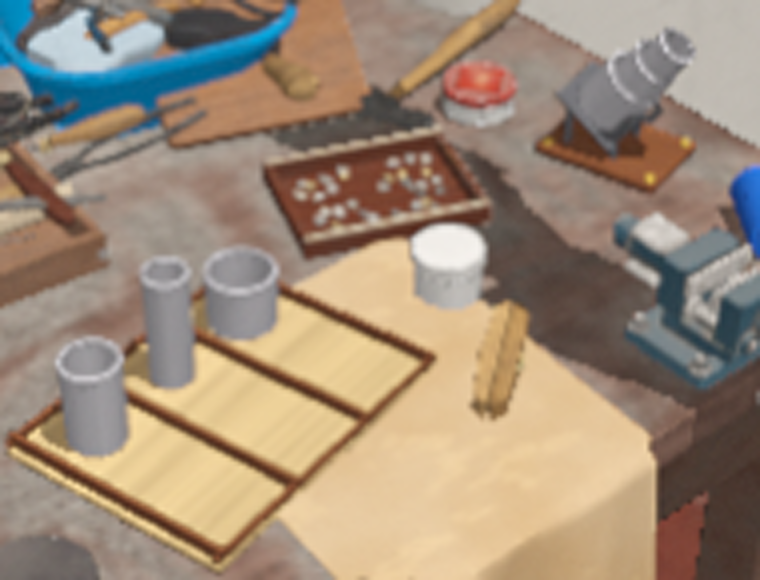

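View pics/cd.png

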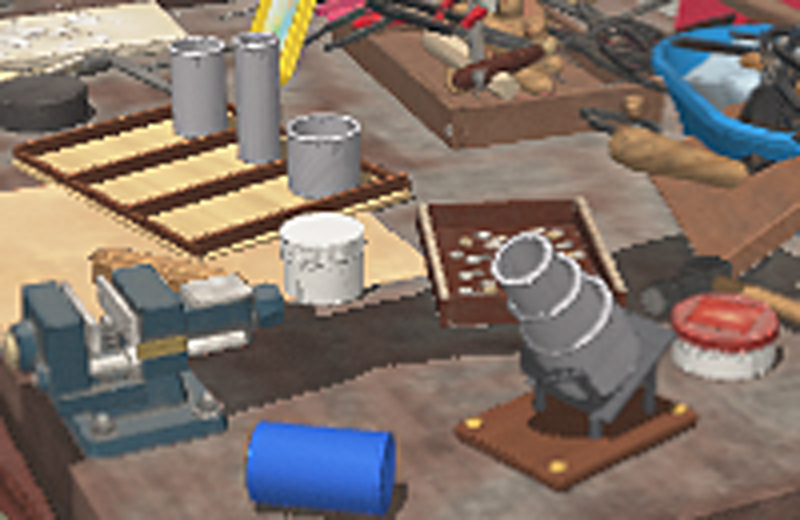

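The crops confirm the following:
- The grey steel nest stands on the sloping stand (scene (319,142), side (310,230)).
- The blue cylinder at side (260,281) is the look-alike, so I'll ignore it.
- In the scene view the medium sample is the left row, the small sample the middle row and the large sample the right row.

Next I'll measure.

```bash
python3 - <<'E'
from h import *
import pickle
np.set_printoptions(precision=4,suppress=True)
D=pickle.load(open('d0.pkl','rb')); S,E=D['scene'],D['side']
s=lambda u,v:(u/4+150-.4,v/4+130-.4); e=lambda u,v:(u/4+180-.4,v/4+165-.4)
for n,a,b,z in (('med',s(90,360),e(197,45),.08),('sml',s(165,272),e(257,42),.104),('lrg',s(240,270),e(324,127),.056)):
    print(n,onz(S,*a,z),onz(E,*b,z),tri(S,a,E,b))
print('board corners')
for a in ((433,357),(218,560),(12,440)): print(onz(S,*s(*a),.012))
for a in ((195,248),(15,152),(410,185)): print(onz(E,*e(*a),.012))
print('smallrim',tri(S,s(678,47),E,e(522,260)))
print('bolts')
for a in ((650,180),(688,143),(577,115)): print('s',onz(S,*s(*a),.012))
for a in ((473,423),(557,466),(680,409)): print('e',onz(E,*e(*a),.012))
print('base corners')
for a in ((535,145),(652,190),(693,137)): print('s',onz(S,*s(*a),.01))
for a in ((457,430),(562,487),(697,415)): print('e',onz(E,*e(*a),.01))
for n,a,z in (('bead',(450,242),.044),('wax',(480,85),.029),('clamp',(500,360),.02)): print(n,onz(S,*s(*a),z))
E
```

```text
med [0.549  0.4478 0.08  ] [0.5564 0.4488 0.08  ] (array([0.5538, 0.4462, 0.079 ]), np.float64(0.00509166928874822))
sml [0.5704 0.371  0.104 ] [0.5748 0.3636 0.104 ] (array([0.5756, 0.3684, 0.1013]), np.float64(0.002962753954654066))
lrg [0.5914 0.2945 0.056 ] [0.598  0.2927 0.056 ] (array([0.5963, 0.2923, 0.0546]), np.float64(0.0044563569512749675))
board corners
[0.4667 0.2147 0.012 ]
[0.4016 0.4524 0.012 ]
[0.5827 0.4975 0.012 ]
[0.4716 0.2223 0.012 ]
[0.4068 0.4587 0.012 ]
[0.6523 0.2622 0.012 ]
smallrim (array([ 0.5417, -0.1084,  0.1204]), np.float64(0.004462461918297367))
bolts
s [ 0.5238 -0.0722  0.012 ]
s [ 0.5418 -0.138   0.012 ]
s [ 0.6331 -0.0947  0.012 ]
e [ 0.5307 -0.0775  0.012 ]
e [ 0.5497 -0.1398  0.012 ]
e [ 0.6439 -0.1143  0.012 ]
base corners
s [ 0.624  -0.0358  0.01  ]
s [ 0.5146 -0.0652  0.01  ]
s [ 0.5474 -0.1507  0.01  ]
e [ 0.5207 -0.0776  0.01  ]
e [ 0.543  -0.1573  0.01  ]
e [ 0.6507 -0.1215  0.01  ]
bead [0.5322 0.1421 0.044 ]
wax [ 0.7029 -0.043   0.029 ]
clamp [0.4267 0.1859 0.02  ]
```

Call:
drive_tool([
  [0, -5.5, -7.2, 0, 0.1245],
  [0, -5.5, -7.2, 0, 0.1245],
  [0, -5.5, -7.2, 0, 0.1245],
  [0, -5.5, -7.2, 0, 0.1245],
  [0, -5.5, -7.2, 0, 0.1245],
  [0, -5.5, -7.2, 0, 0.1245],
  [0, -5.5, -7.2, 0, 0.1245],
  [0, -5.5, -7.2, 0, 0.1245],
  [0, -5.5, -7.2, 0, 0.1245],
  [0, -5.5, -7.2, 0, 0.1245],
  [0, -5.5, -7.2, 0, 0.1245],
  [0, -5.5, -7.2, 0, 0.1245],
  [0, -5.5, -7.2, 0, 0.1245],
  [0, -5.5, -7.2, 0, 0.1245],
  [0, -5.5, -7.2, 0, 0.1245],
  [0, 0, 0, 0, 0],
  [0, 0, 0, 0, 0],
], grip_force=10)

```text
clock: 1.57
position: [0.5423, -0.1084, 0.2266]
ee_rot: [0.456, -3.108, -0.0]
force: [-0.4, 1.0, 0.8]
width: 1.005
gripper_force: 0.0
```

```bash
python3 - <<'E'
from h import *
import pickle
d=cam('wrist'); pickle.dump(d,open('w1.pkl','wb'))
p=proj(d,[.542,-.108,.12]); print(p,d['xyz'],d['attitude'],observe()['position'],observe()['joints'])
cv2.imwrite('pics/w1.png',cv2.resize(d['image'][:,:,::-1],(768,576)))
E
```

```text
[260.42997615 190.90869473] [ 0.47329547 -0.13149202  0.38639896] [1.76712721 2.37531018 0.32826869] [ 0.5425983  -0.10782988  0.22666293] [ 0.36470973  0.34660094 -0.35030539  1.72741026  0.1313772   1.09071295
  1.83520071]
```

View pics/w1.png

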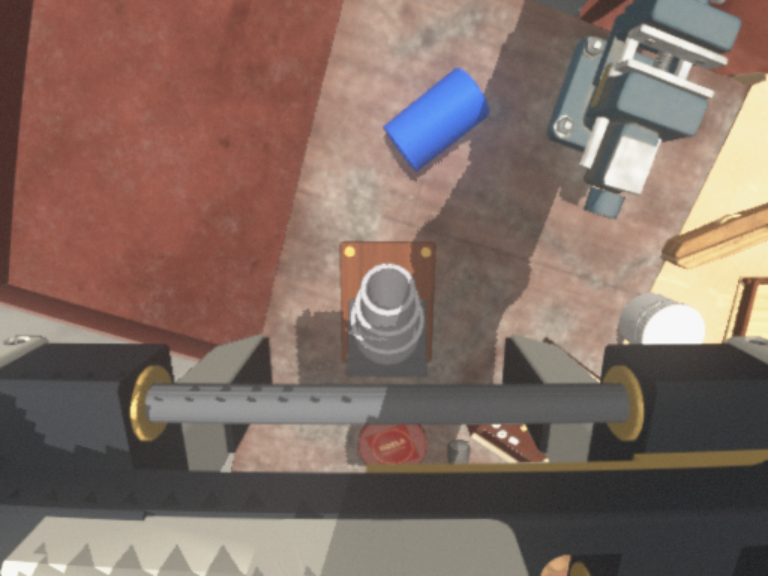

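The wrist view shows the nest with the small rim at about (388,289) of 768 wide, midway between the fingertips (388), and the stand's base edges parallel to the image columns. So yaw and lateral position are right. I'll descend to grip the small cup's protruding rim.

Call:
drive_tool([
  [0, 1.2, 0.4, -30, 0],
  [0, 1.2, 0.4, -30, 0],
  [0, 1.2, 0.4, -30, 0],
  [0, 1.2, 0.3, -21, 0],
  [0, 0, 0, -10.6, 0],
  [0.3, 0, 0, 0, 0],
  [0.5, 0, 0, 0, 0],
  [1, 0, 0, 0, 0],
  [1, 0, 0, 0, 0],
  [1, 0, 0, 0, 0],
  [1, 0, 0, 0, 0],
  [1, 0, 0, 0, 0],
  [1, 0, 0, 0, 0],
  [1, 0, 0, 0, 0],
], grip_force=20)

```text
clock: 2.78
position: [0.5473, -0.1066, 0.1053]
ee_rot: [-0.464, 3.107, -0.0]
force: [-0.5, 0.7, 0.3]
width: 0.394
gripper_force: 0.0
```

```bash
python3 - <<'E'
from h import *
d=cam('wrist');e=cam('side')
a=d['image'][150:290,150:370,::-1]; b=e['image'][190:310,260:400,::-1]
a=cv2.resize(a,(629,400)); b=cv2.resize(b,(467,400))
cv2.imwrite('pics/g1.png',cv2.resize(np.hstack([a,b]),(800,292)))
E
```

```text
(no output)
```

View pics/g1.png

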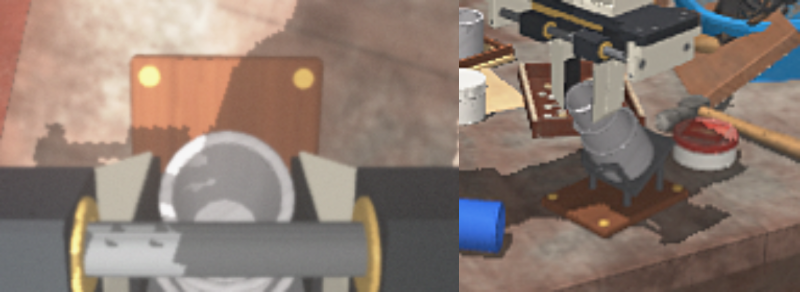

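The picture shows the fingers straddling the small cup's rim, clear of the medium rim, and not quite shut. I'll finish closing.

Call:
drive_tool([
  [1, 0, 0, 0, 0],
  [1, 0, 0, 0, 0],
  [1, 0, 0, 0, 0],
  [1, 0, 0, 0, 0],
])

```text
clock: 3.22
position: [0.5473, -0.1066, 0.1052]
ee_rot: [0.464, -3.107, 0.0]
force: [-1.2, -0.2, 2.6]
width: 0.354
gripper_force: 20.0
```

Call:
drive_tool([
  [1, -2.7, -0.8, 4.1, 0],
  [1, -5.5, -1.7, 8.2, 0],
  [1, -5.5, -1.7, 8.2, 0],
  [1, -5.5, -1.7, 8.2, 0],
])

```text
clock: 3.55
position: [0.5274, -0.1125, 0.1348]
ee_rot: [0.464, -3.107, -0.0]
force: [0.3, 0.4, -0.8]
width: 0.352
gripper_force: 20.0
```

Call:
drive_tool([
  [1, -5.5, -1.7, 8.2, 0],
  [1, -5.5, -1.7, 8.2, 0],
  [1, -5.5, -1.7, 8.2, 0],
  [1, -5.5, -1.7, 8.2, 0],
  [1, -5.5, -1.7, 8.2, 0],
  [1, 0, 0, 20, 0],
  [1, 0, 0, 10, 0],
  [1, 0, 0, 0, 0],
])

```text
clock: 4.22
position: [0.5019, -0.1212, 0.2074]
ee_rot: [-0.463, 3.103, -0.002]
force: [0.5, 0.0, -0.2]
width: 0.351
gripper_force: 20.0
```

```bash
python3 - <<'E'
from h import *
e=cam('side'); print(proj(e,observe()['position']), observe()['force'])
cv2.imwrite('pics/g2.png',cv2.resize(e['image'][120:310,220:400,::-1],(568,600)))
E
```

```text
[295.28290427 197.24026874] [ 0.15049318 -0.22549527 -0.61511283]
```

View pics/g2.png

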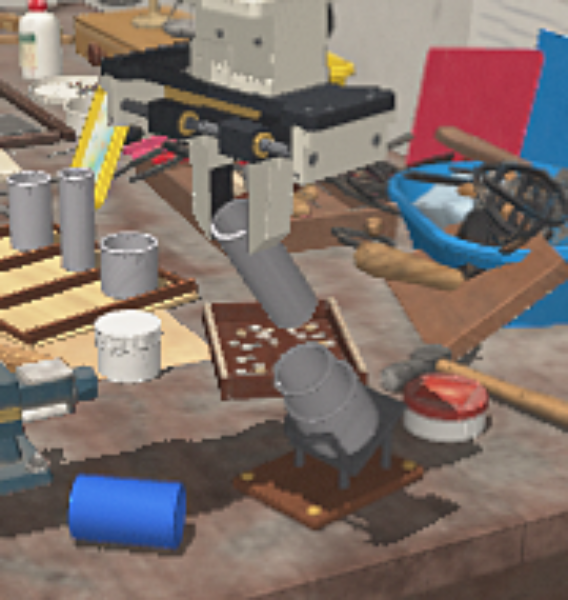

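The small cup is clear of the nest and held at 35°. The medium and large cups are undisturbed. I'll carry it over the middle row, about 10 mm above contact.

Call:
drive_tool([
  [1, -2, 20, 0, 0],
  [1, -2.5, 36, 0, 0],
  [1, -2.5, 36, 0, 0],
  [1, -2.5, 36, 0, 0],
  [1, -2.5, 36, 0, 0],
  [1, -2.5, 36, 0, -0.01],
  [1, -2.5, 36, 0, -0.01],
  [1, -2.5, 36, 0, -0.01],
  [1, -2.5, 36, 0, 0],
  [1, -2.5, 36, 0, 0],
  [1, -2.5, 36, 0, 0],
  [1, -2.5, 36, 0, 0],
  [1, -2.5, 36, 0, 0],
  [1, 0, 24, 0, 0],
  [1, 0, 0, -30, 0],
  [1, 0, 0, -30, 0],
  [1, 0, 0, -30, 0],
  [1, 0, 0, -20, 0],
  [1, 0, 0, -7, 0],
  [1, 0, 0, 0, 0],
])

```text
clock: 5.93
position: [0.4673, 0.3539, 0.0853]
ee_rot: [0.417, -3.11, 0.003]
force: [0.5, 0.2, -0.5]
width: 0.358
gripper_force: 20.0
```

```bash
cat > v.py <<'E'
from h import *
import sys
# silent measurement: side view edges of a held/standing cup
E
python3 - <<'E'
from h import *
o=observe(); print(o['position'],o['force'])
e=cam('side'); s=cam('scene')
p=proj(e,o['position']); q=proj(s,o['position']); print(p,q)
def cr(d,p,w=60): 
    u,v=int(p[0])-w,int(p[1])-w+10; print(u,v); return cv2.resize(d['image'][v:v+2*w,u:u+2*w,::-1],(400,400),interpolation=cv2.INTER_CUBIC)
cv2.imwrite('pics/p1.png',np.hstack([cr(e,p),cr(s,q)]))
E
```

```text
[0.46729652 0.35394275 0.08530595] [ 0.52923495  0.22585565 -0.53615914]
[210.71559402 187.26071088] [218.53139809 219.14877146]
150 137
158 169
```

View pics/p1.png

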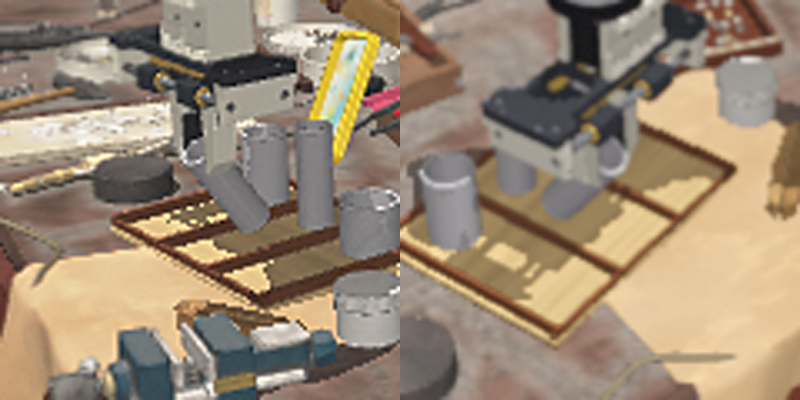

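The small cup is held over the middle row, with its mouth leaning toward the robot. It's 15 mm too far in +y. I'll correct that, then ease the grip near the board so that it can swing upright.

Call:
drive_tool([
  [1, 2, -8, 0, 0],
  [1, 1, -7, 0, 0],
  [1, 0, 0, 0, 0],
  [1, 0, 0, 0, 0],
  [1, 0, 0, 0, 0],
  [1, 0, 0, 0, 0],
  [1, 0, 0, 0, 0],
], grip_force=4)

```text
clock: 6.62
position: [0.4715, 0.3404, 0.088]
ee_rot: [-0.418, 3.114, 0.001]
force: [-0.1, 0.0, -0.5]
width: 0.352
gripper_force: 4.0
```

```bash
cat > v.py <<'E'
from h import *
# tilt of the cup below the fingers, silent: grey mask in the side view near the projected TCP
def look(name,cams=('side','scene'),w=45,dy=10,off=(0,0,0)):
    o=observe(); out=[]
    for c in cams:
        d=cam(c); p=proj(d,o['position']+np.array(off)); u,v=int(p[0])-w,int(p[1])-w+dy
        out.append(cv2.resize(d['image'][v:v+2*w,u:u+2*w,::-1],(400,400),interpolation=cv2.INTER_CUBIC)); print(c,u,v,p)
    cv2.imwrite('pics/'+name,np.hstack(out)); print(o['position'],o['force'],o['width'],o['gripper_force'])
    return o
E
python3 - <<'E'
from v import *
o=observe(); e=cam('side'); s=cam('scene')
print(o['position'],o['width'])
# grey mask: main axis of grey blob just below TCP in side
im=cv2.cvtColor(e['image'],cv2.COLOR_RGB2HSV); rgb=e['image'].astype(int)
p=proj(e,o['position']); u0,v0=int(p[0])-15,int(p[1])-3
sub=rgb[v0:v0+32,u0:u0+36]
m=((sub.max(2)-sub.min(2)<18)&(sub[:,:,0]>85)&(sub[:,:,0]<160))
for r in m: print(''.join('#' if x else '.' for x in r))
E
```

```text
[0.47152606 0.34038115 0.08800414] 0.3516809176828913
##........#######.#.......##..######
###........##..##.#.....#.#....#####
###..........##.#...########...#####
##.........######.#######.....#.####
#...........#####..##.#####....#####
.............####.##########...#####
.............################..#####
..............#################.####
...............##############.#.####
............##..####################
.................###################
..................##################
...................#################
....................################
....................###############.
.....................##############.
......................##############
.......................#############
........................############
........................###########.
.........................#########..
..........................#######...
...........................#####....
....................................
....................................
....................................
....................................
....................................
....................................
....................................
....................................
....................................
```

Call:
drive_tool([
  [1, 0, 0, -3, 0],
  [1, 0, 0, -2, 0],
  [1, 0, 0, -2, 0],
  [1, 0, 0, 0, 0],
], grip_force=3)

```text
clock: 7.05
position: [0.4713, 0.3398, 0.0802]
ee_rot: [0.417, -3.113, 0.001]
force: [0.1, -0.4, -1.1]
width: 0.352
gripper_force: 3.0
```

Call:
drive_tool([
  [1, 0, 0, -1, 0],
  [1, 0, 0, -1, 0],
  [1, 0, 0, 0, 0],
])

```text
clock: 7.3
position: [0.4716, 0.34, 0.0786]
ee_rot: [0.418, -3.114, 0.0]
force: [0.0, -0.5, -0.8]
width: 0.352
gripper_force: 3.0
```

Call:
drive_tool([
  [1, 0, 0, -1, 0],
  [1, 0, 0, -1, 0],
  [1, 0, 0, -1, 0],
  [1, 0, 0, 0, 0],
])

```text
clock: 7.63
position: [0.4715, 0.34, 0.0759]
ee_rot: [0.418, -3.114, 0.0]
force: [-1.9, -0.4, 3.1]
width: 0.35
gripper_force: 3.0
```

Call:
drive_tool([
  [1, 3, 0.8, 1.2, 0],
  [1, 3, 0.8, 1.2, 0],
  [1, 3, 0.8, 1, 0],
  [1, 3, 0.8, 1, 0],
  [1, 3.2, 0.8, 0.7, 0],
  [1, 3.2, 0.8, 0.7, 0],
  [1, 0, 0, 0, 0],
])

```text
clock: 8.22
position: [0.491, 0.3451, 0.0818]
ee_rot: [-0.417, 3.113, 0.001]
force: [0.5, -0.0, 0.7]
width: 0.35
gripper_force: 3.0
```

```bash
cat > a.py <<'E'
from v import *
def ascii(du=-15,dv=-3,w=36,h=32,c='side'):
    o=observe(); e=cam(c); rgb=e['image'].astype(int); print(o['position'],o['force'],o['width'])
    p=proj(e,o['position']); u0,v0=int(p[0])+du,int(p[1])+dv; print(u0,v0)
    sub=rgb[v0:v0+h,u0:u0+w]
    for r in (sub.max(2)-sub.min(2)<18)&(sub[:,:,0]>85)&(sub[:,:,0]<160): print(''.join('#' if x else '.' for x in r))
E
python3 -c "from a import *;ascii()"
```

```text
[0.49100296 0.34508166 0.08177722] [ 0.5154441  -0.02768588  0.67632745] 0.3504744324857247
204 185
..........#######.#.......#######..#
...........######.....#.#########..#
...........######.#.#####.#######..#
...........######..#####..#######..#
............#####.#######.#######..#
............#############.######...#
............#####################..#
.............####################..#
......##......############.######..#
..............###################..#
...............##################..#
...............##################..#
................################...#
................############.#.....#
................############........
.................############.......
.................############.......
..................############......
..................############......
...................###########......
...................############.....
...................############.....
....................##########......
....................#########.......
.....................######.........
......................###...........
....................................
....................................
....................................
....................................
....................................
....................................
```

The cup is rotating upright about its edge, so I'll continue along the arc.

Call:
drive_tool([
  [1, 3.2, 0.8, 0.5, 0],
  [1, 3.2, 0.8, 0.5, 0],
  [1, 3.2, 0.8, 0.3, 0],
  [1, 3.2, 0.8, 0.2, 0],
  [1, 3.2, 0.8, 0, 0],
  [1, 3.2, 0.8, 0, 0],
  [1, 3.2, 0.8, -0.3, 0],
  [1, 0, 0, 0, 0],
])

```text
clock: 8.93
position: [0.5132, 0.3505, 0.0827]
ee_rot: [-0.417, 3.113, 0.0]
force: [0.1, 0.1, 0.1]
width: 0.356
gripper_force: 3.0
```

```bash
python3 -c "from a import *;ascii()"
```

```text
[0.51321586 0.3505232  0.082748  ] [0.05507744 0.09226711 0.05267287] 0.3558184053436124
211 183
...#####.########.#......#..########
....#####.#######.#...####..########
......###..######...######..########
........#########.########..########
.........#.######.########..########
............##############..########
...........###############..########
............#############...########
............##############..########
............##############..########
#...........##############..########
............##############..########
.............#############..########
.............#############..########
............##############..########
.............##############.########
...............############..#######
................###########..#######
................############.#######
.................###########.#######
.................###################
.................###################
..................###########.######
..................##########........
..................#########.........
...................######...........
....................................
....................................
....................................
....................................
....................................
....................................
```

Call:
drive_tool([
  [1, 3.2, 0.8, -0.5, 0],
  [1, 3.2, 0.8, -0.5, 0],
  [1, 3, 0.8, -0.5, 0],
  [1, 0, 0, -0.5, 0],
  [1, 0, 0, 0, 0],
])

```text
clock: 9.4
position: [0.5223, 0.3532, 0.081]
ee_rot: [-0.417, 3.113, 0.001]
force: [-0.3, -0.2, 3.5]
width: 0.353
gripper_force: 3.0
```

```bash
python3 - <<'E'
from v import *
look('p2.png',w=35)
E
```

```text
side 193 160 [228.72293427 185.96472187]
scene 171 185 [206.71707298 210.0995749 ]
[0.52226529 0.35316836 0.08103445] [-0.28164293 -0.16309626  3.51711127] 0.35264183444914077 3.000266886208749
```

View pics/p2.png

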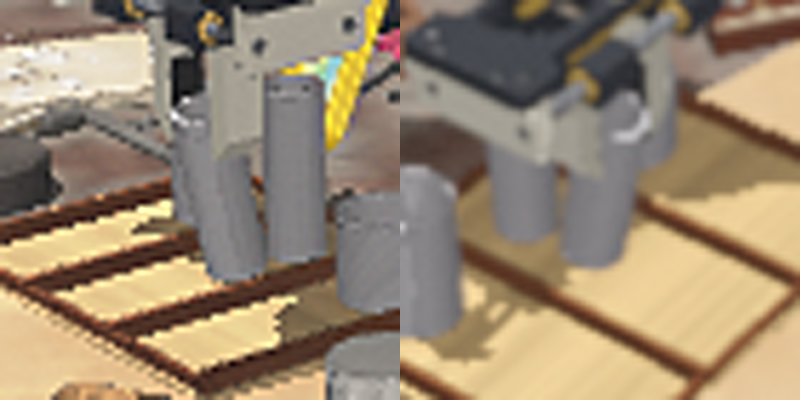

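The cup still leans about 10° and stands close to the sample. I'll lift it a little, go back 25 mm, touch down again and finish the sweep.

Call:
drive_tool([
  [1, 0, 0, 5, 0],
  [1, -12, -3.2, 0, 0],
  [1, -13, -3.3, 0, 0],
  [1, 0, 0, 0, 0],
  [1, 0, 0, -3, 0],
  [1, 0, 0, -2.5, 0],
  [1, 0, 0, 0, 0],
  [1, 3, 0.8, 0, 0],
  [1, 3, 0.8, 0, 0],
  [1, 3, 0.8, -0.2, 0],
  [1, 3, 0.8, -0.2, 0],
  [1, 3, 0.8, -0.3, 0],
  [1, 0, 0, 0, 0],
])

```text
clock: 10.58
position: [0.5126, 0.3505, 0.0795]
ee_rot: [-0.417, 3.113, 0.0]
force: [1.0, -0.3, 0.4]
width: 0.355
gripper_force: 3.0
```

```bash
python3 -c "from a import *;ascii(dv=-20,h=50)"
```

```text
[0.51263262 0.35050418 0.07951464] [ 0.95311462 -0.34205831  0.35482957] 0.35502445283973816
210 167
......#.#...........................
.......#.#..............#.#.........
.......#....#....####...#.#.........
.......##...##.#........##..........
.......##........#.................#
.......#.......#..##.##.............
.......#.........##...#......#.#####
.......##........#.#.#...#..########
.......##.......#..#........###.####
.......##.......#..#......######.###
...............##..#........########
........#....####..#........########
#.........#.#####..#........########
###.....#...#####.##........########
########..#....##............#######
..#####...#######.........#..#######
....#####.########.#......#..#######
.....####.########.#......#..#######
.......###.########....####..#######
.........#.#######..#######..#######
..........########..#######..#######
...........#######.########..#######
...........################..#######
...........###############...#######
............###############..#######
............###############..#######
##..........###############..#######
............###############..#######
............###############..#######
.............##############..#######
.............#############...#######
.............###########.....#######
.............###########......######
.............###########......######
.............###########......######
.............###########......######
.............###########......######
.............###########......######
.............###########.......#####
..............###########...........
..............###########...........
..............###########...........
..............##########............
................#####...............
....................................
....................................
....................................
....................................
....................................
....................................
```

The cup's edge now runs parallel to the sample's. I'll press lightly to seat it, then open.

Call:
drive_tool([
  [1, 0, 0, -1, 0],
  [1, 0, 0, -1, 0],
  [1, 0, 0, 0, 0],
])

```text
clock: 10.88
position: [0.5121, 0.3504, 0.0779]
ee_rot: [-0.417, 3.113, 0.0]
force: [0.8, 0.8, 2.1]
width: 0.357
gripper_force: 3.0
```

```bash
python3 -c "from a import *;ascii(dv=0,h=28)"
```

```text
[0.51206675 0.35041223 0.0778531 ] [0.806961   0.83428592 2.12534871] 0.3565178658383813
210 187
..........########.########..#######
...........#######.##.#####..#######
...........#######.########..#######
...........###############...#######
............###############..#######
............###############..#######
##..........###############..#######
............###############..#######
............###############..#######
............###############..#######
............##############...#######
............###########......#######
.............###########......######
.............###########......######
.............###########......######
.............###########......######
.............###########......######
.............###########......######
.............###########.......#####
..............##########............
..............###########...........
..............###########...........
..............##########............
...............##..##...............
....................................
....................................
....................................
....................................
```

Call:
drive_tool([
  [0.62, 0, 0, 0, 0],
  [0.55, 0, 0, 0, 0],
  [0.45, 0, 0, 0, 0],
  [0.35, 0, 0, 0, 0],
  [0.35, 0, 0, 0, 0],
  [0.35, 0, 0, 0, 0],
])

```text
clock: 11.43
position: [0.5117, 0.3504, 0.0776]
ee_rot: [0.418, -3.114, -0.0]
force: [0.0, -0.1, 0.8]
width: 0.64
gripper_force: 0.0
```

```bash
python3 -c "from a import *;ascii(dv=0,h=28)"
```

```text
[0.51170992 0.35036704 0.07755862] [ 0.00621839 -0.10445084  0.78548863] 0.6404850906052708
210 187
..........#.########.....###.#######
.............##.####.#.####..#######
.............##.####.######..#######
.............###..##.#####...#######
.............###..#########..#######
.............###..#########..#######
##...........###...########..#######
.............###...########..#######
..............##...########..#######
..............##.#.########..#######
.............###...#######...#######
.............###.#.######....#######
.............###...######.....######
..............##..#######.....######
..............##..#######.....######
..............##.########.....######
..............##.########.....######
..............##..#######.....######
..............##.########......#####
..............##.########...........
..............##.########...........
..............##.########...........
..............##.#######............
...............######...............
....................................
....................................
....................................
....................................
```

Call:
drive_tool([
  [0.35, 0, 0, 20, 0],
  [0.35, 0, 0, 35, 0],
  [0.35, 0, 0, 40, 0],
  [0.2, 0, 0, 35, 0],
  [0, 2, -20, 10, 0],
  [0, 4, -36, 0, 0.01],
  [0, 4, -36, 0, 0.01],
  [0, 4, -36, 0, 0.01],
  [0, 4, -36, 0, 0],
  [0, 4, -36, 0, 0],
  [0, 4, -36, 0, 0],
  [0, 4, -36, 0, 0],
  [0, 4, -36, 0, 0],
  [0, 4, -36, 0, 0],
  [0, 4, -36, 0, 0],
  [0, 4, -36, 0, 0],
  [0, 4, -36, 0, 0],
  [0, 0, 0, 0, 0],
  [0, 0, 0, 0, 0],
])

```text
clock: 13.07
position: [0.5616, -0.1045, 0.2174]
ee_rot: [0.456, -3.108, 0.001]
force: [1.1, 0.7, 0.3]
width: 0.999
gripper_force: 0.0
```

```bash
python3 - <<'E'
from v import *
d=cam('wrist'); o=observe(); print(o['position'],o['ee_rot'])
p=proj(d,[.5573,-.1035,.1034]); print(p)   # medium rim predicted (z 4 mm up)
rgb=d['image'].astype(int); m=(rgb.max(2)-rgb.min(2)<16)
u,v=int(p[0]),int(p[1])
for r in range(v-34,v+34,2): print(r,''.join('.:+#@'[min(4,rgb[r,c].mean().astype(int)//52)] if m[r,c] else ' ' for c in range(u-45,u+46)))
# small cup check
s=cam('side'); 
E
```

```text
[ 0.56166681 -0.10201744  0.21751332] [ 4.61537006e-01 -3.10736238e+00 -7.88011409e-04]
[262.1935002  185.33784993]
151                                                                                            
153                                                                                            
155                                                                                            
157                                                                                            
159                                                                                            
161                                                                                            
163                                                                                            
165                                                                                            
167                                     @@@@@@@@@@@####                                        
169                                 @@@@@###############+++                                    
171                     
[... 1568 characters left out ...]
++++++++++::++++:       ::             
205                 +++@@@+++++++++##@@@@#@@@@@#+++++++++++++++++++:++++:                      
207                 +++#@@@#+++++++++++####@@@#++++++++++++++++++++++++:::                     
209                 ++++#@@@#+++++++++++++++++++++++++++++++++++++++++::::     :               
211                 +++++#@@@#+++++++++++++++++++++++++++++++++++++++:::::     ::              
213                 +++++++#@@@#+++++++++++++++++++++++++++++++++++++:::::      : :            
215                 +::::++++#@@@###+++++++++++++++++++++++++++++++:::::::       :             
217                :::::::++++++#@@#+++++++++++++++++++++++++++++++:::::::     ::  :
```

The medium rim measures at (260.7,187) in the wrist view against a predicted (262,185), so it agrees within 2 mm. I'll descend and grip.

Call:
drive_tool([
  [0, 1, 1.5, -30, 0],
  [0, 0, 0, -35, 0],
  [0, 0, 0, -35, 0],
  [0, 0, 0, -20, 0],
  [0, 0, 0, -11, 0],
  [0.3, 0, 0, 0, 0],
  [0.5, 0, 0, 0, 0],
  [1, 0, 0, 0, 0],
  [1, 0, 0, 0, 0],
  [1, 0, 0, 0, 0],
  [1, 0, 0, 0, 0],
  [1, 0, 0, 0, 0],
  [1, 0, 0, 0, 0],
  [1, 0, 0, 0, 0],
  [1, 0, 0, 0, 0],
  [1, 0, 0, 0, 0],
], grip_force=20)

```text
clock: 14.5
position: [0.5631, -0.1006, 0.087]
ee_rot: [-0.463, 3.107, -0.001]
force: [-0.3, -1.3, 5.7]
width: 0.479
gripper_force: 20.0
```

Call:
drive_tool([
  [1, -2.7, -0.8, 4.1, 0],
  [1, -5.5, -1.7, 8.2, 0],
  [1, -5.5, -1.7, 8.2, 0],
  [1, -5.5, -1.7, 8.2, 0],
  [1, -5.5, -1.7, 8.2, 0],
  [1, -5.5, -1.7, 8.2, 0],
  [1, -4, -1, 15, 0],
  [1, 0, 0, 0, 0],
])

```text
clock: 15.17
position: [0.5285, -0.1109, 0.1494]
ee_rot: [-0.463, 3.105, -0.002]
force: [0.8, -0.2, -1.7]
width: 0.479
gripper_force: 20.0
```

```bash
python3 -c "from a import *;ascii(du=-15,dv=-6,w=70,h=60)"
```

```text
[ 0.52845803 -0.11086588  0.14938584] [ 0.78900659 -0.21087126 -1.72697263] 0.47871641830831446
289 213
..#...################..#..#...........................#..............
.....#################..#..#.....#....................................
.....#################..#........#......................#.............
.....#################.#.#............................................
.....#################..#................................#............
.....#############..##..##...............................#............
......##########...###......###...........................#...........
......#######.....####....######...........................#..........
.......#.......##.####.#.#######......................................
.........#############..#########...........................#.........
........##########################....................................
..........########################...........................#........
..........#########################...........................#.......
...........#########################..................................
..
[... 2563 characters left out ...]
.......................#####....##.................#.........
...................................###................................
......................................................................
......................................................................
......................................................................
......................................................................
......................................................................
......................................................................
......................................................................
......................................................................
```

The large cup stayed on the stand and the medium cup is out. I'll carry it to the left row.

Call:
drive_tool([
  [1, 0, 0, 30, 0],
  [1, 0, 0, 30, 0],
  [1, -3, 20, 0, 0],
  [1, -6.5, 38, 0, 0],
  [1, -6.5, 38, 0, -0.01],
  [1, -6.5, 38, 0, -0.01],
  [1, -6.5, 38, 0, -0.01],
  [1, -6.5, 38, 0, 0],
  [1, -6.5, 38, 0, 0],
  [1, -6.5, 38, 0, 0],
  [1, -6.5, 38, 0, 0],
  [1, -6.5, 38, 0, 0],
  [1, -6.5, 38, 0, 0],
  [1, -6.5, 38, 0, 0],
  [1, -6.5, 38, 0, 0],
  [1, -6.5, 38, 0, 0],
  [1, -1.5, 14, 0, 0],
  [1, 0, 0, 0, 0],
])

```text
clock: 16.72
position: [0.4368, 0.4222, 0.206]
ee_rot: [0.427, -3.111, -0.004]
force: [0.5, 0.2, -0.4]
width: 0.477
gripper_force: 20.0
```

Call:
drive_tool([
  [1, 2, -2, -35, 0],
  [1, 0, -1, -35, 0],
  [1, 0, 0, -35, 0],
  [1, 0, 0, -25, 0],
  [1, 0, 0, -8, 0],
  [1, 0, 0, 0, 0],
  [1, 0, 0, 0, 0],
], grip_force=4)

```text
clock: 17.3
position: [0.442, 0.4145, 0.0694]
ee_rot: [-0.417, 3.114, 0.0]
force: [-1.2, -0.2, -0.3]
width: 0.484
gripper_force: 4.0
```

```bash
python3 - <<'E'
from a import *
ascii(du=-18,w=50,h=34)
s=cam('scene'); rgb=s['image'].astype(int)
# small cup & large cup sanity via wide scan not needed
E
```

```text
[0.44203714 0.41448515 0.06944503] [-1.18527653 -0.16668345 -0.34581741] 0.48359704802471676
178 184
......###############.#..............#####..######
...########.#########..................#####.#####
..##########.####..##.#...###............#########
..##########.....####...#####.............#.######
..##########.########..###.##................#####
#####################.########...............#####
..###.#######.#################.............######
.........###...################..............#####
................#################............#####
#...............#################............#####
.................################............#####
#................#################...........#####
.#................################...........#####
...#..............#################..........#####
...................################..........#####
.........#..........##############...........#####
.....................############............#####
.....................###########.............#####
......................#########..............#####
.......................######................#####
....#...................###..................#####
..............................................####
..............................................####
..............................................####
..............................................####
..............................................####
...............................................###
..................................................
..................................................
..................................................
..................................................
..................................................
..................................................
..................................................
```

Call:
drive_tool([
  [1, 0, 0.5, -3, 0],
  [1, 0, 0.5, -2, 0],
  [1, 0, 0.5, -2, 0],
  [1, 0, 0, -1, 0],
  [1, 0, 0, 0, 0],
], grip_force=3)

```text
clock: 17.82
position: [0.4417, 0.4163, 0.061]
ee_rot: [-0.418, 3.113, 0.0]
force: [-0.4, -1.7, 3.5]
width: 0.487
gripper_force: 3.0
```

Call:
drive_tool([
  [1, 2.9, 0.8, 0.6, 0],
  [1, 2.9, 0.8, 0.6, 0],
  [1, 2.9, 0.8, 0.4, 0],
  [1, 2.9, 0.8, 0.3, 0],
  [1, 2.9, 0.8, 0.1, 0],
  [1, 2.9, 0.8, 0, 0],
  [1, 2.9, 0.8, -0.2, 0],
  [1, 2.9, 0.8, -0.3, 0],
  [1, 2.9, 0.8, -0.5, 0],
  [1, 0, 0, 0, 0],
])

```text
clock: 18.65
position: [0.4685, 0.4235, 0.0618]
ee_rot: [-0.417, 3.113, 0.001]
force: [0.4, -0.0, 1.1]
width: 0.49
gripper_force: 3.0
```

```bash
python3 -c "from a import *;ascii(du=-18,w=50,h=34)"
```

```text
[0.46854385 0.42351678 0.06177794] [ 0.42983037 -0.01184951  1.07909919] 0.4895757105329472
186 184
###########...##...##........#####..##############
#############....####..........#####.#############
#####################......##....#################
#####################...####......#.##############
############.########..####..........#############
########.....########.######.........#############
#####.........##############........##############
.###..........##############.........#############
..............###############........#############
..............###############........#############
...............##############........#############
...............###############.......#############
...............###############.......#############
................##############.......#############
..#.#...........##############.......###########..
................###############......###########..
.................##############......###########..
.................#############.......###########..
.................############........###########..
..................#########..........############.
...................####.#............############.
......................................###########.
......................................###########.
......................................###########.
......................................###########.
......................................##########..
.......................................#######....
..................................................
..................................................
..................................................
..................................................
..................................................
..................................................
..................................................
```

Call:
drive_tool([
  [1, 2.9, 0.8, -0.5, 0],
  [1, 2.9, 0.8, -0.6, 0],
  [1, 2.9, 0.8, -0.8, 0],
  [1, 2.9, 0.8, -0.8, 0],
  [1, 0, 0, -0.7, 0],
  [1, 0, 0, 0, 0],
])

```text
clock: 19.2
position: [0.4799, 0.4266, 0.0584]
ee_rot: [-0.417, 3.113, 0.001]
force: [1.8, 0.3, 3.1]
width: 0.485
gripper_force: 3.0
```

```bash
python3 -c "from a import *;ascii(du=-18,w=50,h=28)"
```

```text
[0.47991087 0.42663146 0.05840804] [1.82669611 0.29384755 3.06676681] 0.4854034229130895
190 185
###########.########.........###.##############..#
###########.###.####.#.....##.#################..#
##########..########...#.###..#.###############..#
########....########..#####......##############..#
#####.......#########.####.......##############..#
####........####.#########......##############...#
............###############......##############..#
............###..#########.......##############..#
............##############.......##############..#
............###############......##############..#
............####..#########......##############..#
.............###..#########......##############..#
.....##......##############......#############...#
#............###.##########......###########.....#
.............####.#########......###########......
.............###..#########......###########......
..............#############......###########......
..............##.##########......###########......
..............##########.........############.....
...............#....#............############.....
..................................###########.....
..................................##.########.....
..................................##.########.....
..................................##.########.....
..................................##.#######......
..................................##..####........
..................................................
..................................................
```

Call:
drive_tool([
  [1, 2.9, 0.8, 0, 0],
  [1, 1.5, 0.4, -0.5, 0],
  [1, 0, 0, -0.8, 0],
  [1, 0, 0, 0, 0],
])

```text
clock: 19.58
position: [0.4838, 0.4276, 0.0569]
ee_rot: [0.417, -3.114, 0.0]
force: [0.1, 0.2, 2.8]
width: 0.489
gripper_force: 3.0
```

```bash
python3 -c "from a import *;ascii(du=-18,w=50,h=28)"
```

```text
[0.4837783  0.42757075 0.05691855] [0.09650374 0.2227608  2.80348699] 0.48852827213419286
191 185
#########..##....###.........##.##############..##
##########..#......##.......##################..##
#########...##...#.##...####.#.###############..##
#######.....###...###..####.....##############..##
####........###..####.####......##############..##
####........##....###.####.....##############...##
............###...########......##############..##
............##....########......##############..##
............##...#########......##############..##
..................########......##############..##
............##....########......##############..##
............##.....#######......##############..##
....##......##....########......#############...##
.............##...########......###########.....##
............###...########......###########......#
.............##...#########.....###########......#
.............##....########.....##.########......#
.............##....#######......#.#########......#
..............#.....###.........############.....#
..............#....#............###.########.....#
.................................##.########......
.................................##..#######......
.................................##.########......
.................................##.########......
.................................##########.......
..................................#...###.........
..................................................
..................................................
```

The medium cup is upright and seated, so I'll release it.

Call:
drive_tool([
  [0.5, 0, 0, 0, 0],
  [0.45, 0, 0, 0, 0],
  [0.38, 0, 0, 0, 0],
  [0.3, 0, 0, 0, 0],
  [0.3, 0, 0, 0, 0],
  [0.3, 0, 0, 0, 0],
])

```text
clock: 20.13
position: [0.4836, 0.4276, 0.057]
ee_rot: [0.418, -3.114, 0.0]
force: [-0.3, -0.1, 0.2]
width: 0.697
gripper_force: 0.0
```

```bash
python3 -c "from a import *;ascii(du=-18,w=50,h=28)"
```

```text
[0.48364808 0.42760543 0.05697085] [-0.31755303 -0.09803456  0.16955769] 0.696937390627878
191 185
###########.#...#.####........#.##############..##
##########..#.....####........################..##
#########...##....####.#.....#################..##
#######.....###..#####...####...##############..##
####........##....####..#####...##############..##
####........##...#####.###.....##############...##
............###...####.###......##############..##
............##....########......##############..##
............##.....#######......##############..##
..............#...########......##############..##
............###...########......##############..##
.............##...########......##############..##
....##......##....########......#############...##
.............##...########......###########.....##
.............##...########......###########......#
.............##...#########.....###########......#
.............##...#########.....##.########......#
.............##....#######......##.########......#
..............##...####.........##.#########.....#
..............#....#............###.########.....#
.................................##.########......
.................................##..#######......
.................................##.########......
.................................###########......
.................................##########.......
..................................#..####.........
..................................................
..................................................
```

Call:
drive_tool([
  [0.3, 0, 0, 20, 0],
  [0.3, 0, 0, 35, 0],
  [0.3, 0, 0, 40, 0],
  [0.2, 0, 0, 40, 0],
  [0, 3, -20, 20, 0],
  [0, 7, -38, 0, 0.01],
  [0, 7, -38, 0, 0.01],
  [0, 7, -38, 0, 0.01],
  [0, 7, -38, 0, 0],
  [0, 7, -38, 0, 0],
  [0, 7, -38, 0, 0],
  [0, 7, -38, 0, 0],
  [0, 7, -38, 0, 0],
  [0, 7, -38, 0, 0],
  [0, 7, -38, 0, 0],
  [0, 7, -38, 0, 0],
  [0, 7, -38, 0, 0],
  [0, 8, -38, 0, 0],
  [0, 0, -9, 0, 0],
  [0, 0, 0, 0, 0],
])

```text
clock: 21.85
position: [0.5785, -0.1004, 0.2116]
ee_rot: [0.454, -3.108, 0.003]
force: [0.4, -0.3, -0.0]
width: 0.998
gripper_force: 0.0
```

```bash
python3 - <<'E'
from v import *
d=cam('wrist'); o=observe(); print(o['position'],o['ee_rot'])
p=proj(d,[.573,-.0975,.0815]); print(p)
rgb=d['image'].astype(int); m=(rgb.max(2)-rgb.min(2)<16)
u,v=int(p[0]),int(p[1])
for r in range(v-30,v+36,2): print(r,''.join('.:+#@'[min(4,rgb[r,c].mean().astype(int)//52)] if m[r,c] else ' ' for c in range(u-45,u+46)))
E
```

```text
[ 0.57850586 -0.09718405  0.21173333] [ 4.58709314e-01 -3.10741461e+00  1.55860652e-04]
[264.2124052  180.88367379]
150                                                                                            
152                                                                                            
154                                                                                            
156                                  ++++++++::::::::::                                        
158                                +++++++#++++++::::::::                                      
160                              ++##@@@@@@@@#+++++++++++::                                    
162                            +#@@@@@####++++++++++++++++++:                                  
164                          #@@@##++++++++++++++++++++++++++++                                
166                        @@@@#+++++++++++++++++++++++++++++++++                              
168                      @@@#++++++++++++++++++++++++++++++++++++++                          : 
170                     
[... 1483 characters left out ...]
::::::      : :             
202               +++++++++++#@@@@@####@@@#++++++++++++++++++++++++:::::::                     
204               ++++++++++++++#@@@@@@@#+++++++++++++++++++++++++::::::::                     
206               ++++++++++++++++++####++++++++++++++++++++++++++:::::::       :  :           
208               ++++++++++++++++++++++++++++++++++++++++++++++::::::::::     :               
210               +++++++++++++++++++++++++++++++++++++++++++++:::::::::::    ::+ :            
212               ++++++++++++++++++++++++++++++++++++++++++++::::::::::::    : :  :   :   ::: 
214              ++++++++++++++++++++++++++++++++++++++++++:::::::::::::::      :: + ::::: :  :
```

The large rim measures at (263,182) against a predicted (264,181). I'll descend and grip.

Call:
drive_tool([
  [0, 1.5, 1, -35, 0],
  [0, 0, 0, -35, 0],
  [0, 0, 0, -35, 0],
  [0, 0, 0, -28, 0],
  [0, 0, 0, -11, 0],
  [0, 0, 0, -5, 0],
  [0.3, 0, 0, 0, 0],
  [1, 0, 0, 0, 0],
  [1, 0, 0, 0, 0],
  [1, 0, 0, 0, 0],
  [1, 0, 0, 0, 0],
  [1, 0, 0, 0, 0],
  [1, 0, 0, 0, 0],
  [1, 0, 0, 0, 0],
], grip_force=20)

```text
clock: 23.07
position: [0.5815, -0.096, 0.0642]
ee_rot: [-0.462, 3.105, -0.003]
force: [1.2, -5.1, 5.1]
width: 0.588
gripper_force: 20.0
```

Call:
drive_tool([
  [1, 0, 0, 0, 0],
  [1, -2.7, -0.8, 4.1, 0],
  [1, -5.5, -1.7, 8.2, 0],
  [1, -5.5, -1.7, 8.2, 0],
  [1, -5.5, -1.7, 8.2, 0],
  [1, -5.5, -1.7, 8.2, 0],
  [1, -5.5, -1.7, 8.2, 0],
  [1, -4, -1, 20, 0],
  [1, 0, 0, 35, 0],
  [1, 0, 0, 35, 0],
  [1, 0, 0, 0, 0],
])

```text
clock: 23.98
position: [0.5485, -0.1043, 0.2048]
ee_rot: [-0.463, 3.099, -0.004]
force: [1.8, 0.4, 0.2]
width: 0.586
gripper_force: 20.0
```

```bash
python3 -c "from a import *;ascii(du=-18,dv=-8,w=60,h=36)"
```

```text
[ 0.54853654 -0.10433364  0.20483817] [1.77391404 0.37475991 0.2156293 ] 0.5858225235581462
294 183
..##.#.##################....#...............#..............
.....####################...###....................#.......#
.....#####################............#.##......#..........#
.....####################....#..............................
....#####################..##.#.............................
....######################..##......................#.......
.....#####################..#.........#.....................
.....#.###############..##..#......##................#......
.....###############...###..#.#..###........................
.....#############...#####...########.................#.....
......##########....######...########...#...................
.......##........#########..#########..................#....
.......#.#################..#########............#.....#....
........#############################..#....##....##....#...
.........############################..............#....#...
.........############################...................#...
...........#############
[... 495 characters left out ...]
.............................
....#............#########..................................
............................................................
.#..........................................................
............................................................
......#.....................................................
..................................................#.........
............................................................
............................................................
...................................................#........
............................................................
............................................................
```

The large cup is held. At release height the gripper body would be only level with the standing small cup's rim. I'll turn the hand 90° for this placing, so that the body lies along the row and clears it.

Call:
drive_tool([
  [1, -4, 20, 0, -0.06],
  [1, -4.6, 30, 0, -0.12],
  [1, -4.6, 30, 0, -0.12],
  [1, -4.6, 30, 0, -0.12],
  [1, -4.6, 30, 0, -0.12],
  [1, -4.6, 30, 0, -0.12],
  [1, -4.6, 30, 0, -0.12],
  [1, -4.6, 30, 0, -0.12],
  [1, -4.6, 30, 0, -0.12],
  [1, -4.6, 30, 0, -0.12],
  [1, -4.6, 30, 0, -0.12],
  [1, -4.6, 30, 0, -0.12],
  [1, -4.6, 30, 0, -0.12],
  [1, -3, 17, 0, -0.1],
  [1, 0, 0, 0, 0],
  [1, 0, 0, 0, 0],
])

```text
clock: 25.37
position: [0.4823, 0.2929, 0.1971]
ee_rot: [-1.9, -2.501, 0.003]
force: [-1.3, -1.0, -0.6]
width: 0.591
gripper_force: 20.0
```

Call:
drive_tool([
  [1, 2, 0, -35, 0],
  [1, 2, 0, -35, 0],
  [1, 0, 0, -35, 0],
  [1, 0, 0, -25, 0],
  [1, 0, 0, -10, 0],
  [1, 0, 0, 0, 0],
  [1, 0, 0, 0, 0],
], grip_force=6)

```text
clock: 25.95
position: [0.4881, 0.2916, 0.0585]
ee_rot: [1.906, 2.497, -0.001]
force: [-0.5, 0.5, -0.8]
width: 0.595
gripper_force: 6.0
```

```bash
python3 - <<'E'
from v import *
look('p3.png',w=45)
E
```

```text
side 179 166 [224.93647766 201.59066767]
scene 187 178 [232.26395057 213.55242896]
[0.48810967 0.29159007 0.05853691] [-0.50131863  0.4827552  -0.79195706] 0.5954027488284701 5.996585246175528
```

View pics/p3.png

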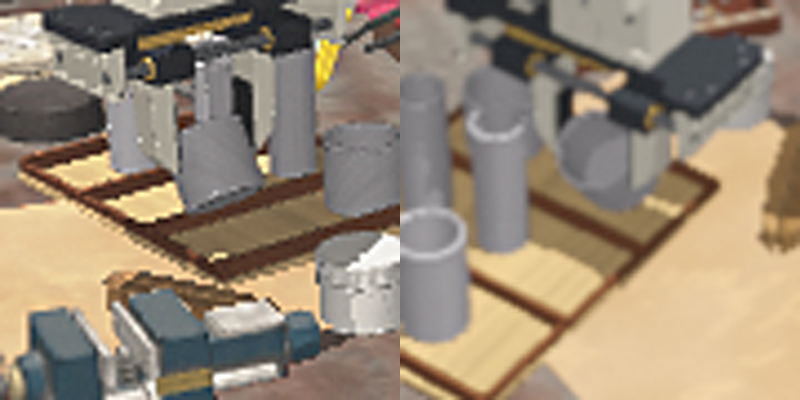

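The side and scene views show the large cup held above the right row, mouth leaning toward the small-cup row, and the small and medium cups standing upright. I'll lower it to contact.

Call:
drive_tool([
  [1, 0, 0, -5, 0],
  [1, 0, 0, -4, 0],
  [1, 0, 0, -2, 0],
  [1, 0, 0, 0, 0],
], grip_force=4)

```text
clock: 26.38
position: [0.4876, 0.2922, 0.0469]
ee_rot: [1.905, 2.498, -0.001]
force: [-0.1, -0.2, -1.7]
width: 0.601
gripper_force: 4.0
```

Call:
drive_tool([
  [1, 0, 0, -1.5, 0],
  [1, 0, 0, -1.5, 0],
  [1, 0, 0, 0, 0],
], grip_force=3)

```text
clock: 26.63
position: [0.4881, 0.2922, 0.0442]
ee_rot: [1.905, 2.497, 0.0]
force: [-0.1, -1.0, 2.0]
width: 0.603
gripper_force: 3.0
```

Call:
drive_tool([
  [1, 0.65, -2.4, -0.2, 0],
  [1, 0.65, -2.4, -0.3, 0],
  [1, 0.65, -2.4, -0.4, 0],
  [1, 0.65, -2.4, -0.5, 0],
  [1, 0.65, -2.4, -0.7, 0],
  [1, 0.65, -2.4, -0.9, 0],
  [1, 0, 0, 0, 0],
])

```text
clock: 27.22
position: [0.492, 0.277, 0.0409]
ee_rot: [1.906, 2.497, -0.001]
force: [1.6, -1.0, 0.9]
width: 0.596
gripper_force: 3.0
```

```bash
python3 -c "from a import *;ascii(du=-22,dv=-8,w=50,h=28)"
```

```text
[0.49195874 0.27700806 0.04092496] [ 1.62173001 -1.00997307  0.89317625] 0.5962124452790978
206 200
...####.#........###.##########..#....######..####
#...###..##.......#############..#....######..####
....#######......###############.#...#######..####
....#####........###############.#...#######..####
....#...#.......################.....#######..####
.........#......################...######.....####
.........#.......###############..............####
........###......################.............####
..........##....#################.............####
...........##...#################.............####
.............#..#################.............####
..............#.#################.............####
...............###################.............###
...............###################..............##
...............###################................
...............###################................
...............###################................
...............##################.................
................##############....................
................###########.....................##
.................####.........................####
.............................................#####
............................................######
............................................######
............................................######
............................................######
............................................##....
.............................................#.#..
```

Call:
drive_tool([
  [1, 0.65, -2.4, -1, 0],
  [1, 0.65, -2.4, -1.1, 0],
  [1, 0.65, -2.4, -1.3, 0],
  [1, 0.65, -2.4, -1.5, 0],
  [1, 0.5, -1.8, -1.2, 0],
  [1, 0, 0, 0, 0],
])

```text
clock: 27.77
position: [0.4948, 0.2664, 0.0348]
ee_rot: [-1.906, -2.497, 0.0]
force: [-0.2, -0.7, -0.5]
width: 0.6
gripper_force: 3.0
```

```bash
python3 -c "from a import *;ascii(du=-22,dv=-8,w=50,h=28)"
```

```text
[0.49480274 0.26638256 0.03480601] [-0.2316143  -0.70420131 -0.52893372] 0.5996136536207667
208 203
...###....#......###############......####..######
..#.....##.......###############......####..######
.........#......################......#.....######
.........#.#....################............######
........##......################............######
........####....################............######
........#####...################............######
.........##.....#################...........######
..........##....#################...........######
...........##...#################............#####
.............#..#################.............####
..............#.#################...............##
..............##.################.................
..............###################.................
..............###################.................
..............###################.................
..............###################.............####
..............###################...........######
...............################............#######
................############..............########
..................#####.#.................########
..........................................########
..........................................##.#####
..........................................##......
...........................................#.#....
...........................................###....
...........................................###....
...........................................#######
```

Call:
drive_tool([
  [1, 0, 0, -1, 0],
  [1, 0, 0, -1, 0],
  [1, 0, 0, 0, 0],
])

```text
clock: 28.07
position: [0.4946, 0.2666, 0.033]
ee_rot: [-1.905, -2.498, 0.0]
force: [-1.0, -0.1, 2.7]
width: 0.599
gripper_force: 3.0
```

```bash
python3 -c "
from a import *
ascii(du=-22,dv=-22,w=50,h=48)
ascii(du=-22,dv=-22,w=50,h=48,c='scene')"
```

```text
[0.49463378 0.26658815 0.0329541 ] [-1.03086948 -0.12559898  2.71987678] 0.5987392971733858
208 190
....#...................#.##...........###........
.....................########.........####........
......................#######.........####........
......#...............#######.........####........
......................######...#......####....####
.#....#...........##.########....#....####..######
##.......#....##....#########....#....####..######
.....##....##...#...#######......#....####..######
.#.####.........#.########.......#....####..######
...####...#.....#.#.######.......#....####...#####
#....##.#...........######............####..######
.######.............######............####..######
..#####.#.##....##############........####..######
...###.##.......################......####..######
..#......##......###############......####..######
........#........###############......#.....######
........##......################............######
........#.#.....################............######
........##......################............######
........###.....###############
[... 3295 characters left out ...]
....#############....................
...................#########......................
..................................................
..................................................
..................................................
..................................................
..................................................
..................................................
..................................................
..................................................
..................................................
..................................................
..................................................
..................................................
```

Call:
drive_tool([
  [1, 0.6, -2.4, 0, 0],
  [1, 0.4, -1.4, -0.5, 0],
  [1, 0, 0, -1, 0],
  [1, 0, 0, 0, 0],
])

```text
clock: 28.5
position: [0.4962, 0.2628, 0.0316]
ee_rot: [1.906, 2.497, 0.001]
force: [0.4, 0.1, 3.4]
width: 0.601
gripper_force: 3.0
```

```bash
python3 -c "
from a import *
ascii(du=-22,dv=-2,w=50,h=20,c='scene')"
```

```text
[0.49617096 0.2627548  0.0316048 ] [0.37221946 0.05522485 3.43842193] 0.6007670957340016
216 213
.............##################...###...###.......
..............#################...###.............
..............#################...###.............
..............#################...###.............
..............#################...##..............
..............#################...#...............
..............#################...................
..............#################...................
..............##################..................
..............##################..................
..............##################..................
...............################...................
...............################...................
................##############....................
..................##########......................
..................................................
..................................................
..................................................
..................................................
..................................................
```

The large cup's sides are now vertical, so I'll release it and lift.

Call:
drive_tool([
  [0.38, 0, 0, 0, 0],
  [0.34, 0, 0, 0, 0],
  [0.28, 0, 0, 0, 0],
  [0.2, 0, 0, 0, 0],
  [0.15, 0, 0, 0, 0],
  [0.15, 0, 0, 0, 0],
  [0.15, 0, 0, 15, 0],
  [0.15, 0, 0, 25, 0],
  [0.15, 0, 0, 35, 0],
  [0.15, 0, 0, 40, 0],
  [0.15, -20, 0, 40, 0],
  [0.15, -40, 0, 0, 0],
  [0.15, -40, 0, 0, 0],
  [0.15, 0, 0, 0, 0],
  [0.15, 0, 0, 0, 0],
])

```text
clock: 29.8
position: [0.3953, 0.2628, 0.1842]
ee_rot: [1.902, 2.5, 0.0]
force: [0.3, -0.1, 0.4]
width: 0.851
gripper_force: 0.0
```

```bash
python3 - <<'E'
from h import *
o=observe(); print(o['position'],o['width'])
e=cam('scene')['image'].astype(int)
sub=e[185:262,150:250]
for r in (sub.max(2)-sub.min(2)<18)&(sub[:,:,0]>85)&(sub[:,:,0]<200): print(''.join('#' if x else '.' for x in r))
E
```

```text
[0.3953246  0.26280677 0.1842438 ] 0.85107728216969
..................................................................................................##
....................................................................................................
....................................................................................................
....................................................................................................
....................................................................................................
....................................................................................................
....................................................................................................
......................................................###########...................................
.........................##..............#..........###############.................................
.....................................#########.....#################................................
....................................##
[... 6028 characters left out ...]
..............................................................................................
....................................................................................................
....................................................................................................
....................................................................................................
....................................................................................................
....................................................................................................
....................................................................................................
```

```bash
python3 -c "
from cell import arm
print(arm.sign_off())"
```

```text
the job is handed in; nothing more can be done
None
```

The small, medium and large cups were each taken from the nest in that order, stood upright in their matching rows and released. I handed the job in at about 30 s; the sign-off returned no verdict.

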